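# Load two fuses from the gravity magazine into the test jig

## Robot

A 7-joint arm with a two-finger parallel gripper is mounted at the origin on the work surface. World frame = base frame: x ahead of the robot, y to its left, z up, the work surface at z = 0. Lengths are in m, angles in rad, forces in N, time in s.
With the tool pointing down it reaches from about 0.35 to 0.9 m from the base axis. Payload 8.1 kg.
Tool frame: the origin (TCP) lies midway between the tips of the shut fingers; the grasp point (between the pads) lies 19 mm behind it (env.grip_point_offset is the distance from the TCP to the grasp point, in m); z points along the fingers, y is the direction in which the jaws open and shut (so a half turn about z gives the same grasp; the last joint's range is limited). The gripper opens to 92 mm and grips with 3 to 60 N. Pads are 19 mm wide; open, the fingers measure 130 mm over their backs; the gripper's body (75 mm by 190 mm) begins 47 mm behind the grasp point.
Start: joints at [1.091, 0.434, 0.025, 1.573, -0.012, 1.134, -0.075], TCP at [0.23, -0.581, 0.227] pointing down, gripper open.
Joint ranges: [-2.62, 2.62], [-0.44, 2.09], [-1.27, 1.32], [0.08, 2.57], [-1.32, 4.46], [0.12, 2], [-2.74, 2.74]. Speed limits (rad/s): [2.22, 2.22, 3.01, 3.01, 3.14, 3.14, 3.14].

## Interface

Orientations are given as [roll, pitch, yaw] about the fixed x, y, z axes, in that order (R = Rz(yaw) Ry(pitch) Rx(roll)).
In Python, from rig import env, viewer, order gives the robot as it stands.
- The arm moves only by the tool arm_command, never from a script. Its argument "commands" is a list of rows, each a list of 7 numbers: the shift along the tool's x, y, z in cm, then the turn, a rotation vector about the tool's x, y, z in rad, then the opening, from -1 (shut) to 1 (fully open), so that 0 is half open. A call has 1 to 8 rows; each row shifts and turns the commanded pose from where the row before left it, along the tool's axes as they then stand; what a row does not reach is not made up. A row lasts 1/12 s, in which the tool goes at most 41.7 mm and 7.16 degrees, less where a joint would pass 70% of its speed; a pose out of reach is approached as far as the arm can. A call is refused whole if a number of a shift passes 4.17 or a number of a turn 0.125, either way. A call with a gripper value outside its range is refused whole. The fingers move at their own pace and stop on an object; "squeeze" is the grip in N (left out, the last holds). Time passes only in rows, so rows that do not move let the fingers close. It gives the time, the measured TCP pose, the force and the opening at its end, in the units of the state.
- env.sense(): the state, without advancing time (a new reading comes with each control period).
- viewer.read_camera(name): name is "scene" or "top" or "wrist"; returns the picture (480x640x3 uint8, blue, green, red); there is no depth.
- viewer.camera_model(name): a dict with "camera_matrix" (3x3 intrinsics, pixels), "view" (4x4, takes a point from world to camera coordinates); the wrist camera has in their place "tool_from_camera" (4x4, takes a point from camera to tool coordinates, whose origin is the TCP and whose axes are the flange's). Camera axes: x right, y up, looking along -z (the intrinsics and any distortion apply to the point x, -y, -z); pixel columns grow to the right and rows downward; lengths in m; the calibration is good to about 2 mm. The wrist camera is an equidistant fisheye: a pixel r from the principal point sees the ray r / f radians off the axis. A picture is of the moment at which its call begins: read the wrist's pose just before it. camera_model takes no time and is no camera call.
- order.hand_in(): hands the job in, once; it reports no verdict.
The state is a dict: "clock": time; "joint_pos": joint angles; "qvel": joint speeds; "joint_efforts": joint torques, N m; "position": TCP position; "tcp_rot": TCP orientation; "ft_force": force on the tool from outside, world axes, zero at the start; "moment": the same for the moment, N m; "finger_gap": finger opening in m.
Only numpy, scipy, OpenCV 4.12 (cv2) and the standard library are available. Lean on these libraries where they do the work, as an engineer would, in place of code of your own. Each camera call takes 0.05 s, during which the arm holds its last target. There are 200 camera calls.

## Task

Take two of the thick fuses from the gravity magazine, one after the other, always the lowest one at the chute's front stop (the stack rolls down and brings the next one there), and lay one in each of the two brass cradles of the test jig. Set them down in the cradles, do not drop them; either fuse may go in either cradle.

Things in the scene. Friction and masses are not known exactly. Their poses are not given: they have to be found in the camera images.
- fuse1_mid (a point): Centre of the lowest thick fuse, waiting at the chute's front stop: white ceramic cylinder 28 mm across, 38 mm long, about 60 g, with a flat-ended metal stub 12 mm across and 7 mm long at each end (52 mm over all, both ends alike); x axis along it. Take it by the two stub ends and lift it straight up: beside and below the stubs there is free space, down to 47 mm below the centre.
- fuse2_mid (a point): Centre of the next fuse, same shape and size (x axis along it; y and z turn as it rolls). At the start it lies on the chute touching the first one, 25 mm behind it and 12 mm higher. Within about a second of the first being lifted out it rolls down by itself to the same place at the front stop, to be taken there in the same way.
- magazine: Thick-fuse magazine, fixed: black tower 179 mm high with clear sides, chute falling 25 degrees to its -y side, stop at its end. Fuses lie along its x. Origin on the table below the waiting fuse, whose centre is at z = 55 mm. Stop at y = -14 to -18 mm, up to z = 57; chute rails from y = +29 mm; tower front at y = +63 mm. A like magazine holds slim fuses, 18 mm across: not those.
- jig: Test jig, fixed: grey block 100 x 120 x 22 mm (x, y, z), origin at the centre of its underside, z up. Two brass V cradles along its x, centred at x = 0, y = +30 and -30 mm; each 28 mm long, 44 mm wide at the mouth, top 57 mm up. A fuse seated in one lies along x, centre 55 mm up, ends overhanging 12 mm each with 33 mm free below the centre. The V centres a fuse set down up to 7 mm sideways.
Mind the look-alikes: they are no part of the job. Leave any purple look-alike of the part that bears fuse2_mid alone. What is shaped like the part that bears fuse1_mid but purple is not meant.

How it is judged:
On the way, in this order (a step that is already met when the one before it is completed fails the run):
1. the first fuse lies in one of the cradles (((x of fuse1_mid in the frame of jig between -0.015 and 0.015 m and y of fuse1_mid in the frame of jig between 0.023 and 0.037 m and z of fuse1_mid in the frame of jig between 0.049 and 0.061 m and angle between the x axis of fuse1_mid and the x axis of jig, either way round below 0.2 rad) or (x of fuse1_mid in the frame of jig between -0.015 and 0.015 m and y of fuse1_mid in the frame of jig between -0.037 and -0.023 m and z of fuse1_mid in the frame of jig between 0.049 and 0.061 m and angle between the x axis of fuse1_mid and the x axis of jig, either way round below 0.2 rad))), for 0.2 s.
2. the second fuse lies in the other cradle ((((x of fuse1_mid in the frame of jig between -0.015 and 0.015 m and y of fuse1_mid in the frame of jig between 0.023 and 0.037 m and z of fuse1_mid in the frame of jig between 0.049 and 0.061 m and angle between the x axis of fuse1_mid and the x axis of jig, either way round below 0.2 rad) and (x of fuse2_mid in the frame of jig between -0.015 and 0.015 m and y of fuse2_mid in the frame of jig between -0.037 and -0.023 m and z of fuse2_mid in the frame of jig between 0.049 and 0.061 m and angle between the x axis of fuse2_mid and the x axis of jig, either way round below 0.2 rad)) or ((x of fuse1_mid in the frame of jig between -0.015 and 0.015 m and y of fuse1_mid in the frame of jig between -0.037 and -0.023 m and z of fuse1_mid in the frame of jig between 0.049 and 0.061 m and angle between the x axis of fuse1_mid and the x axis of jig, either way round below 0.2 rad) and (x of fuse2_mid in the frame of jig between -0.015 and 0.015 m and y of fuse2_mid in the frame of jig between 0.023 and 0.037 m and z of fuse2_mid in the frame of jig between 0.049 and 0.061 m and angle between the x axis of fuse2_mid and the x axis of jig, either way round below 0.2 rad)))), for 0.2 s.
At the end, for the whole second after the job is handed in: One thick fuse from the magazine lies at rest in each of the two cradles of the jig: centre within 15 mm of the cradle's middle lengthwise, within 7 mm sideways, within 6 mm of its seated height, axis within 0.2 rad (11 degrees) of the cradle's ((((x of fuse1_mid in the frame of jig between -0.015 and 0.015 m and y of fuse1_mid in the frame of jig between 0.023 and 0.037 m and z of fuse1_mid in the frame of jig between 0.049 and 0.061 m and angle between the x axis of fuse1_mid and the x axis of jig, either way round below 0.2 rad) and (x of fuse2_mid in the frame of jig between -0.015 and 0.015 m and y of fuse2_mid in the frame of jig between -0.037 and -0.023 m and z of fuse2_mid in the frame of jig between 0.049 and 0.061 m and angle between the x axis of fuse2_mid and the x axis of jig, either way round below 0.2 rad)) or ((x of fuse1_mid in the frame of jig between -0.015 and 0.015 m and y of fuse1_mid in the frame of jig between -0.037 and -0.023 m and z of fuse1_mid in the frame of jig between 0.049 and 0.061 m and angle between the x axis of fuse1_mid and the x axis of jig, either way round below 0.2 rad) and (x of fuse2_mid in the frame of jig between -0.015 and 0.015 m and y of fuse2_mid in the frame of jig between 0.023 and 0.037 m and z of fuse2_mid in the frame of jig between 0.049 and 0.061 m and angle between the x axis of fuse2_mid and the x axis of jig, either way round below 0.2 rad))) and linear speed of each of fuse1, fuse2 below 0.02 m/s); the robot touches nothing.
It fails at once if a fuse is dropped: it moves faster than 0.8 m/s (a fall of over 30 mm) while not held ((linear speed of fuse1 above 0.8 m/s and contact force between the fingers and fuse1 below 0.05 N) or (linear speed of fuse2 above 0.8 m/s and contact force between the fingers and fuse2 below 0.05 N)).
It also fails if it takes over 54 s, if anything falls off the work surface, if the arm or the gripper's body presses on something with over 40 N, if the wrist force passes 120 N, or if a joint passes its speed limit or range.

## Working session

There is one attempt and no reset: what is moved stays moved. The work goes in short steps, Python scripts to look and compute and a tool call to move; the robot and the scene stay as the last step left them, time stands still between calls to the robot, and variables do not carry over. Pictures are saved under pics/ and viewed, about 8 in all and at most 12, crops included, and the job is handed in when it is done.

Besides the shell and the picture viewer there is one more tool, called after "Call:" as name([rows], argument=value, ...), one row to a line, values as JSON. arm_command: Moves the arm, as the interface text tells. Its arguments: {"type":"object","properties":{"commands":{"type":"array"},"squeeze":{"type":"number"}},"required":["commands"]}

```bash
mkdir -p pics; ls; cat > h.py <<'E'
import numpy as np, cv2
from rig import env, viewer, order
def cam(n):
    m=viewer.camera_model(n); return np.array(m["camera_matrix"]),np.array(m["view"]),m
def ray(n,u,v):
    K,V,_=cam(n); d=np.array([(u-K[0,2])/K[0,0],-(v-K[1,2])/K[1,1],-1.]); R=V[:3,:3]
    return -R.T@V[:3,3], R.T@d
def at_z(n,u,v,z):
    o,d=ray(n,u,v); return o+d*(z-o[2])/d[2]
def proj(n,p):
    K,V,_=cam(n); c=V[:3,:3]@np.asarray(p,float)+V[:3,3]; return K[0,0]*c[0]/-c[2]+K[0,2], K[1,1]*-c[1]/-c[2]+K[1,2]
E
python3 - <<'E'
from h import *
for n in("scene","top"):
    cv2.imwrite(f"pics/{n}0.png",viewer.read_camera(n)); m=viewer.camera_model(n); print(m)
print(viewer.camera_model("wrist")); print(env.sense())
E
```

```text
pics
{'camera_matrix': array([[495.31571278,   0.        , 326.20080622],
       [  0.        , 495.31571278, 232.73747764],
       [  0.        ,   0.        ,   1.        ]]), 'view': array([[-0.65794739,  0.75285909,  0.01756195,  0.36662219],
       [-0.45064518, -0.41230309,  0.79178601,  0.1420983 ],
       [ 0.60334414,  0.51303933,  0.61054606, -1.11434569],
       [ 0.        ,  0.        ,  0.        ,  1.        ]])}
{'camera_matrix': array([[520.31956344,   0.        , 313.62844036],
       [  0.        , 520.31956344, 240.54994732],
       [  0.        ,   0.        ,   1.        ]]), 'view': array([[ 0.02495179, -0.9995022 ,  0.01930703, -0.06795032],
       [ 0.99614656,  0.02648309,  0.08361032, -0.51566399],
       [-0.08408001,  0.01714641,  0.99631147, -0.90733034],
       [ 0.        ,  0.        ,  0.        ,  1.        ]])}
{'camera_matrix': array([[371.64829954,   0.        , 323.93502151],
       [  0.        , 371.64829954, 244.13154551],
       [  0.        ,   0.        ,   1.        ]]), 'tool_from_camera': array([[-4.77191276e-04,  9.62970757e-01,  2.696
[... 307 characters left out ...]
, 'joint_pos': array([ 1.09140041,  0.43513029,  0.02498455,  1.57400924, -0.01157704,
        1.1340185 , -0.07512464]), 'qvel': array([-1.31981440e-03, -2.74726687e-03, -2.10848053e-04, -6.61334802e-04,
        8.72565643e-05, -7.62151708e-04,  7.28604803e-04]), 'joint_efforts': array([ 2.89829994e-03, -6.69123316e+01,  9.87839252e-01, -3.15147543e+01,
       -6.05385751e-02,  3.73749586e-02,  1.19860724e-04]), 'position': array([ 0.22972954, -0.58074603,  0.22603668]), 'tcp_rot': array([-3.14018013e+00,  1.54079514e-04,  3.76701739e-01]), 'ft_force': array([-0.0774616 ,  0.49380224, -0.59229129]), 'moment': array([ 0.02728203, -0.01356378, -0.03431307]), 'finger_gap': 0.09196373552900919}
```

View pics/top0.png

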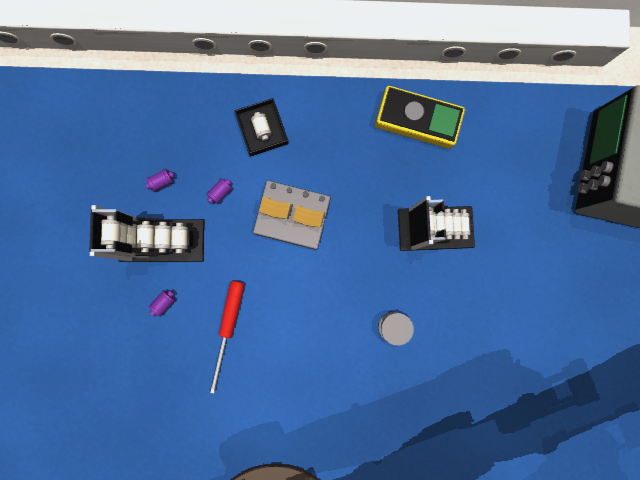

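View pics/scene0.png

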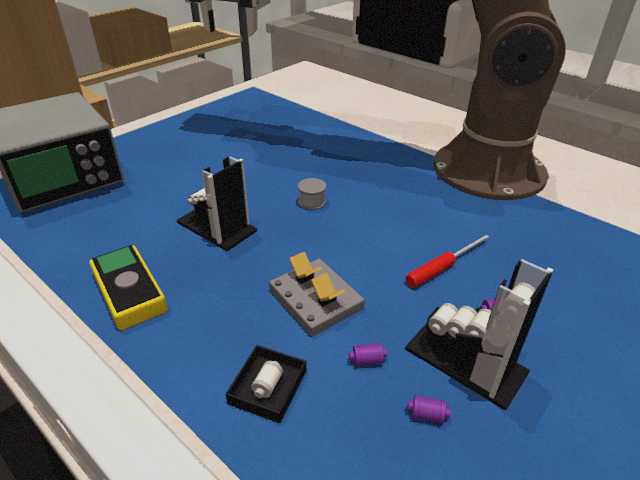

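The top view shows two magazines: the left one at (150,237) with larger fuses, lowest at (180,237), and the right one at (450,225) with slim fuses. There is also a loose white fuse in the tray at (262,126) and purple look-alikes at (160,180), (219,190) and (162,302). The left magazine fits. The jig is at (292,213). I'll confirm with one enlarged crop.

```bash
python3 - <<'E'
from h import *
im=cv2.imread("pics/top0.png")
a=cv2.resize(im[195:275,80:220],None,fx=5,fy=5,interpolation=cv2.INTER_CUBIC)
b=cv2.resize(im[175:255,245:340],None,fx=5,fy=5,interpolation=cv2.INTER_CUBIC)
c=np.zeros((600,800,3),np.uint8); c[:300,:700]=cv2.resize(a,(525,300))[:, :525].repeat(1,0) if 0 else 0
im2=cv2.resize(im[170:275,200-115:345],None,fx=3,fy=3,interpolation=cv2.INTER_CUBIC)
cv2.imwrite("pics/crop.png",im2); print(im2.shape)
E
```

```text
(315, 780, 3)
```

View pics/crop.png

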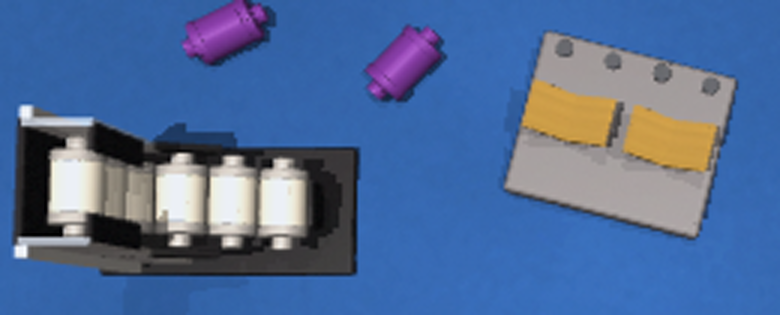

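```bash
python3 - <<'E'
from h import *
f=lambda u,v,z:at_z("top",85+u/3,170+v/3,z)
a=f(283,160,.055);b=f(281,245,.055);print("fuse",a,b,np.linalg.norm(a-b),(a+b)/2, np.arctan2(*(a-b)[1::-1]))
bp=[f(*p,.004) for p in((357,148),(356,274))];print("base",bp)
c=[f(*p,.022) for p in((545,32),(735,78),(697,237),(506,188))]
for i in range(4):print(c[i],np.linalg.norm(c[i]-c[i-1]))
print("jig",np.mean(c,0)); y=c[0]-c[1]+c[3]-c[2];x=c[0]-c[3]+c[1]-c[2]
print("yaw y",np.arctan2(-y[0],y[1]),"yaw x",np.arctan2(x[1],x[0]))
br=[[(526,82),(618,102),(607,148),(521,126)],[(631,107),(717,126),(708,172),(623,152)]]
for q in br: print("cradle",np.mean([f(*p,.057) for p in q],0))
s=env.sense();print(s["position"])
E
```

```text
fuse [0.53804174 0.17755527 0.055     ] [0.48924968 0.17642456 0.055     ] 0.048805164828873336 [0.51364571 0.17698992 0.055     ] 0.023169745331527877
base [array([0.55222894, 0.14556523, 0.004     ]), array([0.47579534, 0.14291507, 0.004     ])]
[0.62322982 0.03263376 0.022     ] 0.0968022372305051
[ 0.59854447 -0.08211842  0.022     ] 0.11737729870859051
[ 0.50231024 -0.06163545  0.022     ] 0.09838993465586725
[0.52853884 0.05274077 0.022     ] 0.11734504544355512
jig [ 0.56315584 -0.01459484  0.022     ]
yaw y -0.21865452003638827 yaw x -0.2094774450281714
cradle [0.56859862 0.01516727 0.057     ]
cradle [ 0.55586683 -0.04372227  0.057     ]
[ 0.22972954 -0.58074603  0.22603668]
```

The crop confirms it: the thick magazine's lowest fuse is at crop (282,203), centre (0.514, 0.177), yaw about 0.03. The jig is at (0.563, -0.0145), yaw about -0.21. Block sizes measure 98 x 117 mm against the given 100 x 120. Setting out.

Call:
arm_command([
  [2,0,-0.5,0,0,-0.12,1],
  [2,0,-0.5,0,0,-0.12,1],
  [2,0,-0.5,0,0,-0.12,1],
  [2,0,-0.5,0,0,-0.12,1],
  [2,0,-0.5,0,0,-0.12,1],
  [2,0,-0.5,0,0,-0.12,1],
  [2,0,-0.5,0,0,-0.12,1],
  [2,0,-0.5,0,0,-0.12,1],
])

```text
clock: 0.77
position: [0.3383, -0.4699, 0.2664]
tcp_rot: [-3.141, -0.001, 1.343]
ft_force: [-0.4, -0.6, -0.1]
finger_gap: 0.092
```

Call:
arm_command([
  [3.2,0.5,0,0,0,-0.12,1],
  [3.2,0.7,0,0,0,-0.12,1],
  [3.2,1,0,0,0,-0.02,1],
  [3.2,1,0,0,0,0,1],
  [3.2,1,0,0,0,0,1],
  [3.2,1,0,0,0,0,1],
  [3.2,1,0,0,0,0,1],
  [3.2,1,0,0,0,0,1],
])

```text
clock: 1.43
position: [0.416, -0.2151, 0.2666]
tcp_rot: [-3.141, 0.0, 1.597]
ft_force: [0.4, -0.6, 0.1]
finger_gap: 0.092
```

Call:
arm_command([
  [3.5,1,0,0,0,0,1],
  [3.5,1,0,0,0,0,1],
  [3.5,1,0,0,0,0,1],
  [3.5,1,0,0,0,0,1],
  [3.5,1,0,0,0,0,1],
  [3.5,1,0,0,0,0,1],
  [3.5,1,0,0,0,0,1],
  [3.5,1,0,0,0,0,1],
])

```text
clock: 2.1
position: [0.4888, 0.0668, 0.2666]
tcp_rot: [-3.141, 0.0, 1.596]
ft_force: [0.8, 0.0, -0.2]
finger_gap: 0.0915
```

Remaining: dx 0.025, dy 0.110, so tool x about 10.9 and tool y about 2.8.

Call:
arm_command([
  [2.5,0.7,0,0,0,0,1],
  [2.5,0.7,0,0,0,0,1],
  [2.5,0.7,0,0,0,0,1],
  [2.4,0.7,0,0,0,0,1],
  [1,0,0,0,0,0,1],
  [0,0,0,0,0,0,1],
  [0,0,0,0,0,0,1],
  [0,0,0,0,0,0,1],
])

```text
clock: 2.77
position: [0.5139, 0.1731, 0.2665]
tcp_rot: [-3.141, 0.001, 1.595]
ft_force: [-0.4, 0.0, -0.7]
finger_gap: 0.0919
```

```bash
cat >> h.py <<'E'
from scipy.spatial.transform import Rotation as Ro
def wcam(s):
    m=viewer.camera_model("wrist"); T=np.eye(4); T[:3,:3]=Ro.from_euler("xyz",s["tcp_rot"]).as_matrix(); T[:3,3]=s["position"]
    return np.array(m["camera_matrix"]), T@np.array(m["tool_from_camera"])
def w_at_z(s,u,v,z):
    K,T=wcam(s); q=np.array([u-K[0,2],v-K[1,2]])/K[0,0]; r=np.hypot(*q); k=np.sin(r)/r if r else 1
    d=T[:3,:3]@np.array([q[0]*k,-q[1]*k,-np.cos(r)]); o=T[:3,3]; return o+d*(z-o[2])/d[2]
def wproj(s,p):
    K,T=wcam(s); c=T[:3,:3].T@(np.asarray(p)-T[:3,3]); x,y,z=c[0],-c[1],-c[2]; h=np.hypot(x,y); t=np.arctan2(h,z)
    return K[0,0]*t*x/h+K[0,2],K[0,0]*t*y/h+K[1,2]
def look(n):
    s=env.sense(); im=viewer.read_camera("wrist"); cv2.imwrite(f"pics/{n}.png",im); print(s["position"],s["tcp_rot"]); return s,im
E
python3 - <<'E'
from h import *
s,im=look("w1"); print(wproj(s,[.514,.177,.055]),wproj(s,[.54,.178,.055]))
E
```

```text
[0.51391846 0.1730578  0.2664517 ] [-3.14107638e+00  1.37615698e-03  1.59520915e+00]
(np.float64(324.2312879091392), np.float64(211.41182403924898)) (np.float64(350.02782806146325), np.float64(211.10058535146126))
```

View pics/w1.png

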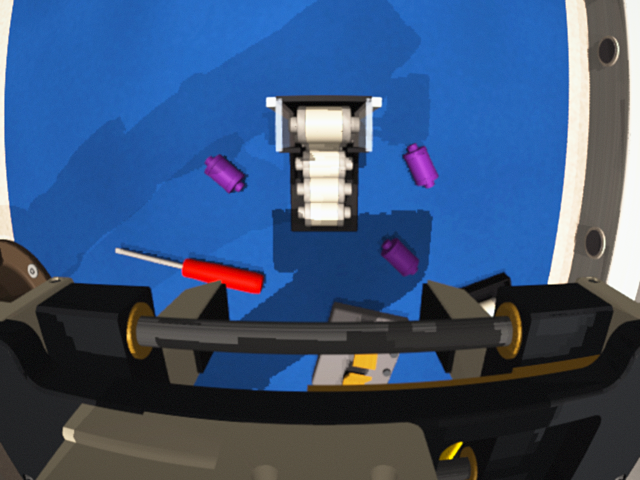

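The wrist view has the lowest fuse at (325,212), with stub ends at x=300 and 350. The projected estimate was (324,211), so they agree within 1 mm. Descending, with a check before the last part.

Call:
arm_command([
  [0.4,0,2.5,0,0,0,1],
  [0,0,2.5,0,0,0,1],
  [0,0,2.5,0,0,0,1],
  [0,0,2.5,0,0,0,1],
  [0,0,2.5,0,0,0,1],
  [0,0,2.5,0,0,0,1],
  [0,0,2,0,0,0,1],
  [0,0,0,0,0,0,1],
])

```text
clock: 3.48
position: [0.5119, 0.1758, 0.0933]
tcp_rot: [-3.136, 0.003, 1.595]
ft_force: [-0.5, -0.5, 0.1]
finger_gap: 0.0921
```

Call:
arm_command([
  [0,0,1,0,0,0,1],
  [0,0,1,0,0,0,1],
  [0,0,0.5,0,0,0,1],
  [0,0,0.5,0,0,0,1],
  [0,0,0.5,0,0,0,1],
  [0,0,0.4,0,0,0,1],
  [0,0,0,0,0,0,1],
  [0,0,0,0,0,0,1],
])

```text
clock: 4.15
position: [0.5139, 0.179, 0.0577]
tcp_rot: [-3.141, 0.0, 1.597]
ft_force: [0.2, 0.3, -0.2]
finger_gap: 0.0913
```

```bash
python3 - <<'E'
from h import *
s,im=look("w2"); print(wproj(s,[.514,.177,.055]),s["ft_force"])
cv2.imwrite("pics/w2s.png",viewer.read_camera("scene"))
E
```

```text
[0.51389716 0.17896737 0.05769212] [-3.14148746e+00  7.38604973e-05  1.59696119e+00]
(np.float64(324.084679514297), np.float64(306.4805716541837)) [ 0.2360598   0.28352497 -0.18517036]
```

View pics/w2.png

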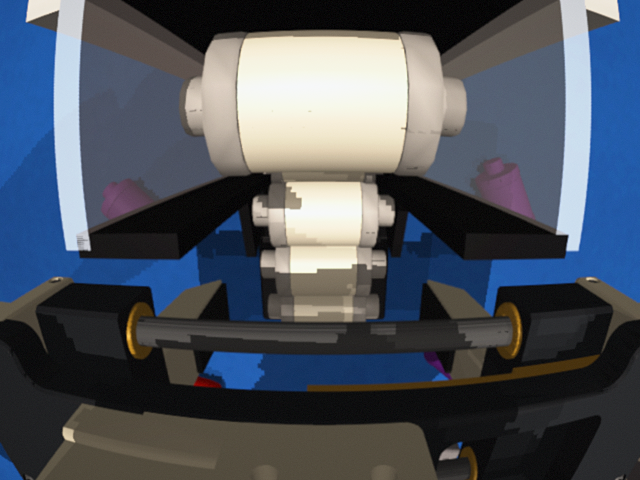

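The wrist image has the lowest fuse centred between the fingers at (324,306), as projected, and no contact. I'll go down 18 mm, move back 2 mm and close.

Call:
arm_command([
  [-0.1,0,0.6,0,0,0,1],
  [-0.1,0,0.6,0,0,0,1],
  [0,0,0.3,0,0,0,1],
  [0,0,0.3,0,0,0,1],
  [0,0,0,0,0,0,1],
  [0,0,0,0,0,0,1],
  [0,0,0,0,0,0,1],
])

```text
clock: 4.83
position: [0.514, 0.177, 0.0397]
tcp_rot: [3.142, -0.0, 1.597]
ft_force: [-0.3, 0.3, -0.9]
finger_gap: 0.092
```

Call:
arm_command([
  [0,0,0,0,0,0,0.2],
  [0,0,0,0,0,0,0.2],
  [0,0,0,0,0,0,-1],
  [0,0,0,0,0,0,-1],
  [0,0,0,0,0,0,-1],
  [0,0,0,0,0,0,-1],
  [0,0,0,0,0,0,-1],
  [0,0,0,0,0,0,-1],
], squeeze=15)

```text
clock: 5.5
position: [0.514, 0.1769, 0.0397]
tcp_rot: [-3.142, 0.0, 1.597]
ft_force: [0.4, -0.3, 0.0]
finger_gap: 0.0516
```

Call:
arm_command([
  [0,0,-0.5,0,0,0,-1],
  [0,0,-1,0,0,0,-1],
  [0,0,-1.5,0,0,0,-1],
  [0,0,-2,0,0,0,-1],
  [0,0,-2,0,0,0,-1],
  [0,0,-2,0,0,0,-1],
  [0,0,-1,0,0,0,-1],
  [0,0,0,0,0,0,-1],
])

```text
clock: 6.17
position: [0.5153, 0.1777, 0.1426]
tcp_rot: [3.137, -0.001, 1.597]
ft_force: [0.1, 0.4, 0.1]
finger_gap: 0.0512
```

Call:
arm_command([
  [-2,0.4,0,0,0,0,-1],
  [-3.2,0.5,0,0,0,0,-1],
  [-3.2,0.5,0,0,0,0,-1],
  [-3.2,0.5,0,0,0,0,-1],
  [-3.2,0.5,0,0,0,0,-1],
  [-3.2,0.5,0,0,0,0,-1],
  [-2.5,0.4,0,0,0,0,-1],
  [-1.7,0.2,0,0,0,0,-1],
])

```text
clock: 6.83
position: [0.5544, -0.0479, 0.1385]
tcp_rot: [-3.14, 0.001, 1.593]
ft_force: [-0.5, 0.2, 0.2]
finger_gap: 0.0515
```

Call:
arm_command([
  [0,0,0,0,0,0.08,-1],
  [0,0,0,0,0,0.08,-1],
  [0,0,0,0,0,0.08,-1],
  [0,0,0,0,0,0,-1],
  [0,0,0,0,0,0,-1],
  [0,0,0,0,0,0,-1],
])

```text
clock: 7.33
position: [0.5544, -0.044, 0.1392]
tcp_rot: [-3.141, 0.0, 1.36]
ft_force: [-1.6, -0.8, -1.1]
finger_gap: 0.0517
```

```bash
python3 - <<'E'
from h import *
s,im=look("w3"); t=viewer.read_camera("top")
for y in(.03,-.03):
    p=np.array([.5625,-.0145,.057])+np.array([np.sin(.213),np.cos(.213),0])*y; print(p,wproj(s,p),proj("top",p))
cv2.imwrite("pics/w3c.png",np.vstack([cv2.resize(im[180:360,140:500],(640,320)),cv2.resize(t[160:290,90:350],(640,320))[:280]]))
E
```

```text
[ 0.55439982 -0.04402365  0.13924542] [-3.14084889e+00  2.87074762e-04  1.35970727e+00]
[0.56884179 0.01482203 0.057     ] (np.float64(327.0772186426584), np.float64(162.3291188182758)) (np.float64(274.5394417409853), np.float64(208.02304650510683))
[ 0.55615821 -0.04382203  0.057     ] (np.float64(326.7930255572666), np.float64(252.2785992589973)) (np.float64(308.31405195306206), np.float64(216.24104060943029))
```

View pics/w3.png

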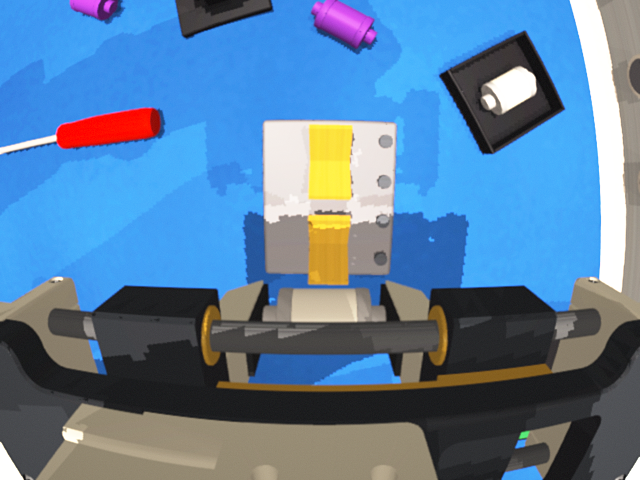

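The wrist image shows the -y cradle centred at (329,249), predicted (327,252), so the jig estimate is good to about 2 mm. The fuse is still held, spanning x 272–385. I'll shift 3.5 mm along tool y and descend.

Call:
arm_command([
  [0.1,0.35,1.5,0,0,0,-1],
  [0,0,2,0,0,0,-1],
  [0,0,2,0,0,0,-1],
  [0,0,2,0,0,0,-1],
  [0,0,1,0,0,0,-1],
  [0,0,0.5,0,0,0,-1],
  [0,0,0,0,0,0,-1],
  [0,0,0,0,0,0,-1],
])

```text
clock: 8.1
position: [0.5588, -0.0437, 0.0503]
tcp_rot: [3.141, -0.0, 1.357]
ft_force: [0.3, -0.5, -0.4]
finger_gap: 0.0519
```

Call:
arm_command([
  [0,0,0.3,0,0,0,-1],
  [0,0,0.2,0,0,0,-1],
  [0,0,0.2,0,0,0,-1],
  [0,0,0.1,0,0,0,-1],
  [0,0,0,0,0,0,-1],
  [0,0,0,0,0,0,-1],
  [0,0,0,0,0,0,-1],
])

```text
clock: 8.68
position: [0.5584, -0.0439, 0.0418]
tcp_rot: [3.141, 0.0, 1.357]
ft_force: [0.6, 0.1, -0.7]
finger_gap: 0.0516
```

Call:
arm_command([
  [0,0,0.1,0,0,0,-1],
  [0,0,0,0,0,0,-1],
  [0,0,0.1,0,0,0,-1],
  [0,0,0,0,0,0,-1],
  [0,0,0,0,0,0,-1],
  [0,0,0,0,0,0,-1],
])

```text
clock: 9.18
position: [0.5585, -0.0438, 0.04]
tcp_rot: [3.141, -0.0, 1.357]
ft_force: [-0.8, 0.2, 3.7]
finger_gap: 0.0518
```

Upward force of 3.7 N at the seated height, so it is seated. Releasing and rising.

Call:
arm_command([
  [0,0,0,0,0,0,0.3],
  [0,0,0,0,0,0,0.3],
  [0,0,0,0,0,0,0.6],
  [0,0,0,0,0,0,1],
  [0,0,0,0,0,0,1],
  [0,0,0,0,0,0,1],
])

```text
clock: 9.68
position: [0.5583, -0.0439, 0.0396]
tcp_rot: [-3.141, 0.0, 1.357]
ft_force: [0.6, -0.0, 0.1]
finger_gap: 0.0814
```

Call:
arm_command([
  [0,0,-1,0,0,0,1],
  [0,0,-2,0,0,0,1],
  [0,0,-2.5,0,0,0,1],
  [0,0,-2.5,0,0,0,1],
  [0,0,-2.5,0,0,0,1],
  [0,0,-2.5,0,0,0,1],
  [0,0,-2,0,0,0,1],
  [0,0,0,0,0,0,1],
])

```text
clock: 10.35
position: [0.5606, -0.0434, 0.1948]
tcp_rot: [3.135, -0.001, 1.357]
ft_force: [0.2, 0.9, -0.1]
finger_gap: 0.0919
```

```bash
python3 - <<'E'
from h import *
s,im=look("w4"); t=viewer.read_camera("top")
print(wproj(s,[.5575,-.0438,.055]),wproj(s,[.514,.177,.055]))
cv2.imwrite("pics/w4s.png",viewer.read_camera("scene"))
E
```

```text
[ 0.56060461 -0.04341587  0.19482565] [ 3.13464287e+00 -1.24752028e-03  1.35686761e+00]
(np.float64(319.37370631567137), np.float64(233.98577760065606)) (np.float64(211.28753096684014), np.float64(-6.014798136340545))
```

View pics/w4.png

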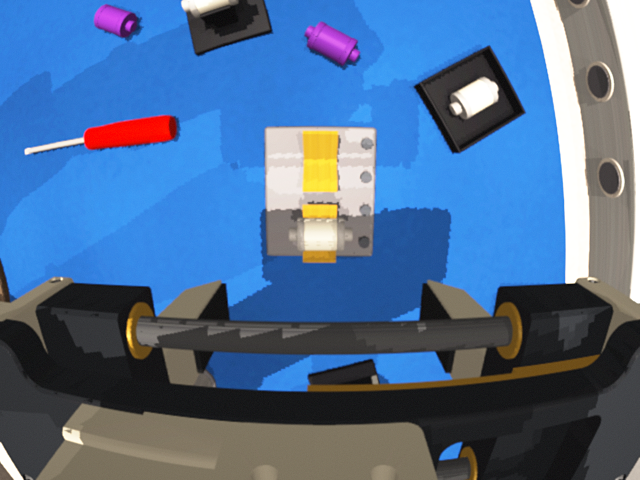

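First fuse seated, centred at (320,236) in the cradle (brass x 303–338). Going back for the second.

Call:
arm_command([
  [0,0,0,0,0,-0.08,1],
  [0,0,0,0,0,-0.08,1],
  [0,0,0,0,0,-0.08,1],
  [3,-0.5,0,0,0,0,1],
  [3,-0.5,0,0,0,0,1],
  [3,-0.5,0,0,0,0,1],
  [3,-0.5,0,0,0,0,1],
  [3,-0.6,0,0,0,0,1],
])

```text
clock: 11.17
position: [0.5273, 0.1063, 0.1886]
tcp_rot: [-3.139, 0.0, 1.596]
ft_force: [1.5, 0.3, -0.0]
finger_gap: 0.092
```

Call:
arm_command([
  [3,-0.5,0,0,0,0,1],
  [2.5,-0.5,0,0,0,0,1],
  [1.7,-0.2,0,0,0,0,1],
  [0,0,0,0,0,0,1],
  [0,0,0,0,0,0,1],
  [0,0,0,0,0,0,1],
  [0,0,0,0,0,0,1],
])

```text
clock: 11.75
position: [0.5147, 0.1755, 0.1891]
tcp_rot: [-3.141, 0.001, 1.595]
ft_force: [-0.2, 0.3, -0.1]
finger_gap: 0.0919
```

```bash
python3 - <<'E'
from h import *
s,im=look("w5"); print(wproj(s,[.514,.177,.055]),wproj(s,[.54,.178,.055]))
cv2.imwrite("pics/w5c.png",cv2.resize(im[60:330,200:450],None,fx=2,fy=2))
E
```

```text
[0.51469506 0.17546142 0.18908796] [-3.14055019e+00  1.09337536e-03  1.59495303e+00]
(np.float64(323.31039055131333), np.float64(232.22866096221293)) (np.float64(355.51650329295603), np.float64(231.80365994585796))
```

View pics/w5c.png

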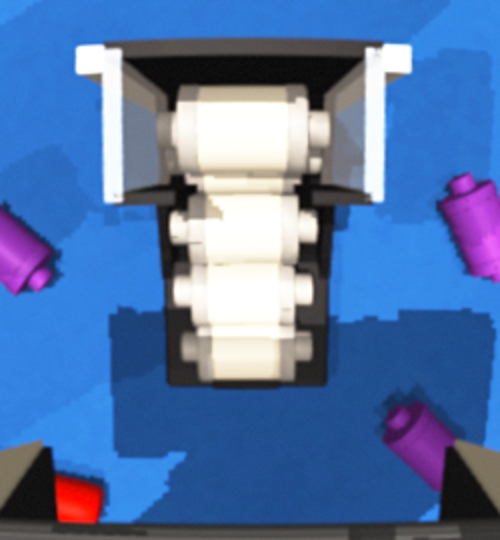

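The next fuse is at the stop at (323.5,233), projected (323,232). Descend and grip as before.

Call:
arm_command([
  [0.15,-0.05,1.5,0,0,0,1],
  [0,0,2.5,0,0,0,1],
  [0,0,2.5,0,0,0,1],
  [0,0,2.5,0,0,0,1],
  [0,0,2,0,0,0,1],
  [0,0,1,0,0,0,1],
  [0,0,0,0,0,0,1],
  [0,0,0,0,0,0,1],
])

```text
clock: 12.47
position: [0.5143, 0.1782, 0.0699]
tcp_rot: [-3.141, 0.0, 1.596]
ft_force: [-0.4, 0.6, 0.5]
finger_gap: 0.0915
```

Call:
arm_command([
  [0,0,1,0,0,0,1],
  [0,0,1,0,0,0,1],
  [0,0,0.5,0,0,0,1],
  [0,0,0.4,0,0,0,1],
  [0,0,0,0,0,0,1],
  [0,0,0,0,0,0,1],
  [0,0,0,0,0,0,1],
])

```text
clock: 13.05
position: [0.5142, 0.1787, 0.0409]
tcp_rot: [3.141, -0.0, 1.597]
ft_force: [-0.3, 0.3, 0.1]
finger_gap: 0.0917
```

Call:
arm_command([
  [-0.15,0,0.1,0,0,0,1],
  [0,0,0,0,0,0,0.2],
  [0,0,0,0,0,0,0.2],
  [0,0,0,0,0,0,-1],
  [0,0,0,0,0,0,-1],
  [0,0,0,0,0,0,-1],
  [0,0,0,0,0,0,-1],
  [0,0,0,0,0,0,-1],
])

```text
clock: 13.72
position: [0.5139, 0.1771, 0.0397]
tcp_rot: [-3.141, 0.0, 1.597]
ft_force: [0.7, 0.9, 1.9]
finger_gap: 0.0517
```

Call:
arm_command([
  [0,0,0,0,0,0,-1],
  [0,0,-0.5,0,0,0,-1],
  [0,0,-1,0,0,0,-1],
  [0,0,-1.5,0,0,0,-1],
  [0,0,-2,0,0,0,-1],
  [0,0,-2,0,0,0,-1],
  [0,0,-2,0,0,0,-1],
  [0,0,-1,0,0,0,-1],
])

```text
clock: 14.38
position: [0.5151, 0.1778, 0.1429]
tcp_rot: [3.138, -0.001, 1.597]
ft_force: [1.1, -0.1, 0.2]
finger_gap: 0.0514
```

Call:
arm_command([
  [-2,0.7,0,0,0,0,-1],
  [-3,1,0,0,0,0,-1],
  [-3,1,0,0,0,0,-1],
  [-3,1,0,0,0,0,-1],
  [-2.7,0.8,0,0,0,0,-1],
  [-1.7,0.5,0,0,0,0,-1],
  [-1,0.3,0,0,0,0.08,-1],
  [0,0,0,0,0,0.08,-1],
])

```text
clock: 15.05
position: [0.572, 0.0105, 0.1396]
tcp_rot: [3.141, 0.001, 1.429]
ft_force: [-0.0, 0.6, -0.9]
finger_gap: 0.0518
```

Call:
arm_command([
  [0,0,0,0,0,0.08,-1],
  [0,0,0,0,0,0,-1],
  [0,0,0,0,0,0,-1],
  [0,0,0,0,0,0,-1],
  [0,0,0,0,0,0,-1],
])

```text
clock: 15.47
position: [0.5713, 0.0147, 0.1398]
tcp_rot: [-3.142, 0.0, 1.359]
ft_force: [-0.1, 0.9, 0.3]
finger_gap: 0.0517
```

```bash
python3 - <<'E'
from h import *
s,im=look("w6"); print(wproj(s,[.5711,.0148,.057]))
cv2.imwrite("pics/w6c.png",cv2.resize(im[130:380,180:480],None,fx=2,fy=2))
E
```

```text
[0.57127519 0.0146696  0.13978032] [-3.14158934e+00  2.18141713e-05  1.35905373e+00]
(np.float64(323.91426657516485), np.float64(252.75277943605832))
```

View pics/w6c.png

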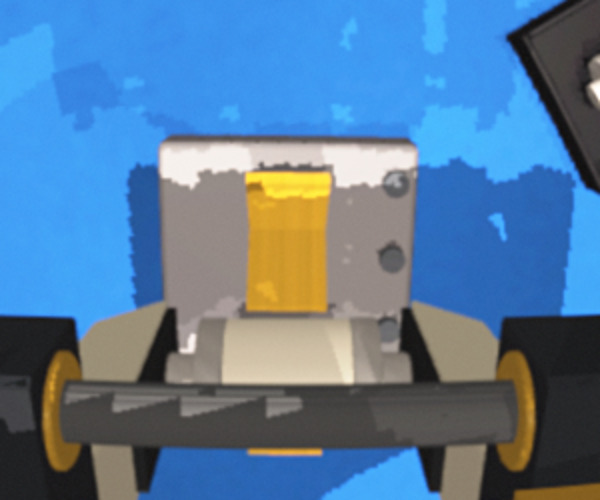

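The cradle is at (324,251), predicted (324,253), with the fuse held above it. Lowering.

Call:
arm_command([
  [0.05,0,1.5,0,0,0,-1],
  [0,0,2,0,0,0,-1],
  [0,0,2,0,0,0,-1],
  [0,0,2,0,0,0,-1],
  [0,0,1,0,0,0,-1],
  [0,0,0.5,0,0,0,-1],
  [0,0,0,0,0,0,-1],
  [0,0,0,0,0,0,-1],
])

```text
clock: 16.18
position: [0.5719, 0.0152, 0.0503]
tcp_rot: [3.141, -0.0, 1.357]
ft_force: [-0.7, -0.9, -0.3]
finger_gap: 0.0519
```

Call:
arm_command([
  [0,0,0.3,0,0,0,-1],
  [0,0,0.3,0,0,0,-1],
  [0,0,0.2,0,0,0,-1],
  [0,0,0.1,0,0,0,-1],
  [0,0,0.1,0,0,0,-1],
  [0,0,0,0,0,0,-1],
  [0,0,0,0,0,0,-1],
])

```text
clock: 16.77
position: [0.5717, 0.0152, 0.0403]
tcp_rot: [3.141, -0.0, 1.357]
ft_force: [-1.6, 1.1, 3.7]
finger_gap: 0.0512
```

Contact at 3.7 N, seated height. Release and rise.

Call:
arm_command([
  [0,0,0,0,0,0,0.3],
  [0,0,0,0,0,0,0.3],
  [0,0,0,0,0,0,0.6],
  [0,0,0,0,0,0,1],
  [0,0,0,0,0,0,1],
  [0,0,0,0,0,0,1],
])

```text
clock: 17.27
position: [0.5714, 0.0149, 0.0397]
tcp_rot: [-3.142, 0.0, 1.357]
ft_force: [-0.1, 0.6, 1.1]
finger_gap: 0.0818
```

Call:
arm_command([
  [0,0,-1,0,0,0,1],
  [0,0,-2,0,0,0,1],
  [0,0,-2.5,0,0,0,1],
  [0,0,-2.5,0,0,0,1],
  [0,0,-2.5,0,0,0,1],
  [0,0,-2.5,0,0,0,1],
  [-2,0,-2,0,0,0,1],
  [-2,0,0,0,0,0,1],
])

```text
clock: 17.93
position: [0.5652, -0.0225, 0.195]
tcp_rot: [3.135, -0.002, 1.36]
ft_force: [0.6, -0.9, -0.5]
finger_gap: 0.0919
```

Call:
arm_command([
  [-2,0,0,0,0,0,1],
  [0,0,0,0,0,0,1],
  [0,0,0,0,0,0,1],
  [0,0,0,0,0,0,1],
  [0,0,0,0,0,0,1],
])

```text
clock: 18.35
position: [0.5588, -0.0424, 0.19]
tcp_rot: [3.142, -0.001, 1.358]
ft_force: [0.2, -0.0, 0.4]
finger_gap: 0.0919
```

```bash
python3 - <<'E'
from h import *
s,im=look("w7"); print(wproj(s,[.5711,.0148,.055]),wproj(s,[.5584,-.0438,.055]))
cv2.imwrite("pics/w7c.png",cv2.resize(im[100:350,180:480],None,fx=2,fy=2))
E
```

```text
[ 0.55879069 -0.04240853  0.1899845 ] [ 3.14150685e+00 -6.81541076e-04  1.35823725e+00]
(np.float64(324.0519494283825), np.float64(161.47057291300388)) (np.float64(324.0188722673767), np.float64(235.82224670570713))
```

View pics/w7c.png

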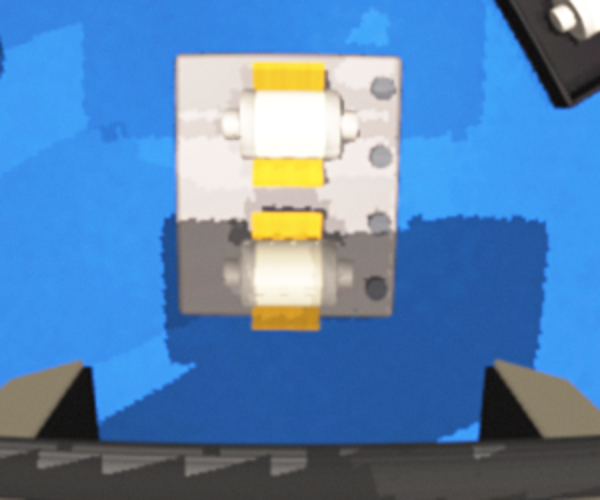

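Both fuses lie centred and aligned in their cradles, at crop (290,125) and (288,273), with the brass at x 252–325. The gripper is clear of everything.

```bash
python3 -c "
from rig import order; print(order.hand_in())"
```

```text
the job is handed in; nothing more can be done
None
```

Both thick fuses are in the jig and the job is handed in, with the robot clock at about 18.4 s of the 54 s allowed. I took the lowest fuse from the magazine twice, gripped it by its stub ends and set it down. The first went into the -y cradle and the second into the +y cradle.

- **Grip:** the finger gap read 51–52 mm from pick-up until release both times, which fits the 52 mm fuse length.
- **Set-down:** both seated at the expected height (TCP at z about 40 mm) with about 3.7 N of contact force before I opened the fingers.
- **Final picture:** the last wrist view shows both fuses centred in their cradles and aligned with them. The open gripper was about 15 cm above its release height, touching nothing.

No check failed. The only disagreement was a jig position about 2 mm off between the top and wrist cameras, which I corrected before placing. The hand-in gave no verdict.

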